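# Find the clear slot of the clip jig with a feeler gauge

### The job

Take the orange-handled feeler gauge out of its wooden stand and gently try its blade in the three slots of the grey-topped clip jig: two are choked deep down by snapped-off stubs, so the blade jams there part-way and must not be forced (never press on the jig with more than about 20 N), and one is clear. Slide the blade fully home in the clear slot by hand, until the handle sits on the jig, then let go and leave the gauge standing there. Do not disturb the visor stack, the clip tray or the mug.

Things in the scene. Friction and masses are not known exactly. Their poses are not given: they have to be found in the camera images.
- gauge: Loose feeler gauge, about 120 g: orange handle block 32 (own x) x 16 (own y) x 58 mm high (own z); a flat steel blade 20 wide (x) x 3 thick (y) x 40 mm long points straight down from the middle of its underside. Origin: centre of the handle's underside (the flat shoulder). Half a turn about z makes no difference. Grip the handle across its 16 mm. Starts upright in the stand, shoulder on the stand's top.
- blade_tip (a point): Middle of the lower end of the gauge's blade, 40 mm below the gauge's origin.
- stand: Fixed wooden block 70 x 70 x 55 mm high on a 90 x 90 x 6 mm foot; origin at the centre of its underside. In the middle of its top is a loose upright pocket 25 mm (own x) x 6 mm (own y), 47 mm deep, that holds the gauge's blade; lift the gauge straight up at least 45 mm to clear it.
- jig: Fixed block 80 (own x) x 200 (own y) x 60 mm high on a foot plate 110 x 215 x 6 mm; origin at the centre of its underside, z up. Its top 20 mm is a grey plate with three upright slots side by side, 62 mm apart along own y, each between two blue lines: 24 mm long (own x), 4.5 mm wide (own y), 1.5 mm chamfer at the mouth. Below the plate each slot opens into a wider well, 48 mm deep from the top.
- slot_1 (a point): Nominal mouth centre of the slot at -62 mm on the jig's y, on the jig's top, 60 mm above the table; axes as the jig's. The plate is clamped with side play: the real slots lie up to 4 mm to +y or -y of these points (all three alike, fixed during a run, not in the readings) and must be seen or felt. A blade stopped within a few mm of the top is beside its slot: lift, shift along y, try again.
- slot_2 (a point): The same for the middle slot. In two of the three wells (which two varies) a loose stub lies hidden on a rubber bed and stops the blade 22 or 30 mm below the mouth: it gives about 3 N per mm for 4 mm, then it is solid; the third takes the whole 40 mm of blade.
- slot_3 (a point): The same for the slot at +62 mm on the jig's y.
- visors: Bystander: stack of clear plastic visors, 130 x 220 mm, about 35 mm high, loose on the table; origin at the centre of its underside. Leave alone.
- clip_tray: Bystander: open white tray of yellow clip strips, 120 x 160 x 35 mm, loose; origin at the centre of its underside. Leave alone.
- mug: Bystander: white mug, 76 mm across and 90 mm high, loose; origin at the centre of its underside. Leave alone.
Mind the look-alikes: they are no part of the job. Of the things that look like the gauge, the larger one is meant. Several things look just like the jig: the one meant starts farthest to the robot's left.

How it is judged (in metres and radians):
On the way, in this order (a step that is already met when the one before it is completed fails the run):
1. the gauge has been lifted out of its stand: blade tip above the stand's top (z of blade_tip in the frame of stand above 0.058 m), for 0.1 s.
2. while still held by the fingers, the blade is home in a slot: handle's underside within 3 mm of the jig's top (((z of gauge in the frame of slot_1 below 0.003 m and x of gauge in the frame of slot_1 between -0.008 and 0.008 m and y of gauge in the frame of slot_1 between -0.009 and 0.009 m) or (z of gauge in the frame of slot_2 below 0.003 m and x of gauge in the frame of slot_2 between -0.008 and 0.008 m and y of gauge in the frame of slot_2 between -0.009 and 0.009 m) or (z of gauge in the frame of slot_3 below 0.003 m and x of gauge in the frame of slot_3 between -0.008 and 0.008 m and y of gauge in the frame of slot_3 between -0.009 and 0.009 m)) and contact force between the fingers and gauge above 1 N), for 0.2 s.
At the end, for the whole second after the job is handed in: The gauge is released, at rest, upright within 0.1 rad, its blade fully home in a slot: handle underside within 3 mm of the jig top, and within 8 mm (x) and 9 mm (y) of the nominal slot point. Visors, tray and mug are within 20 mm of their starts (((z of gauge in the frame of slot_1 below 0.003 m and x of gauge in the frame of slot_1 between -0.008 and 0.008 m and y of gauge in the frame of slot_1 between -0.009 and 0.009 m) or (z of gauge in the frame of slot_2 below 0.003 m and x of gauge in the frame of slot_2 between -0.008 and 0.008 m and y of gauge in the frame of slot_2 between -0.009 and 0.009 m) or (z of gauge in the frame of slot_3 below 0.003 m and x of gauge in the frame of slot_3 between -0.008 and 0.008 m and y of gauge in the frame of slot_3 between -0.009 and 0.009 m)) and angle between gauge's own z axis and vertical below 0.1 rad and linear speed of gauge below 0.02 m/s and contact force between the fingers and gauge below 0.1 N and distance of each of visors, clip_tray, mug from where it was at the start of the episode below 0.02 m); the robot touches nothing.
It fails at once if the jig is pressed with more than 30 N (contact force between jig and anything else above 30 N).
It fails at once if the visor stack is moved by more than 20 mm or tipped (distance of visors from where it was at the start of the episode above 0.02 m or angle between visors's own z axis and vertical above 0.3 rad).
It fails at once if the clip tray is moved by more than 20 mm or tipped (distance of clip_tray from where it was at the start of the episode above 0.02 m or angle between clip_tray's own z axis and vertical above 0.3 rad).
It fails at once if the mug is moved by more than 20 mm or tipped (distance of mug from where it was at the start of the episode above 0.02 m or angle between mug's own z axis and vertical above 0.3 rad).
It also fails if it takes over 72 s, if anything falls off the work surface, if the arm or the gripper's body presses on something with over 40 N, if the wrist force passes 120 N, or if a joint passes its speed limit or range.

### The arm

A 7-joint arm with a two-finger parallel gripper is mounted at the origin on the work surface. World frame = base frame: x ahead of the robot, y to its left, z up, the work surface at z = 0. Lengths are in mm, angles in rad, forces in N, time in s.
With the tool pointing down it reaches from about 425 to 950 mm from the base axis. Payload 4.7 kg.
Tool frame: the origin (TCP) lies at the very end of the fingers, on their centre line; the grasp point (between the pads) lies robot.pinch_z behind it (robot.pinch_z is the distance from the TCP to the grasp point, in mm); z points along the fingers, x is the direction in which the jaws open and shut, and the axes are right-handed (so a half turn about z gives the same grasp; the last joint's range is limited). The gripper opens to 85 mm and grips with 20 to 120 N. Pads are 22 mm wide; open, the fingers measure 114 mm over their backs; the gripper's body (76 mm by 85 mm) begins 54 mm behind the grasp point. The pads swing forward as they close: fully open they stand 13 mm farther back than shut.
Start: joints at [-1.268, 0.469, -0.049, 1.532, 0.024, 1.141, -0.082], TCP at [219.838, 638.216, 231.335] pointing down, gripper open.
Joint ranges: [-2.59, 2.59], [-0.33, 1.99], [-1.39, 1.29], [0.1, 2.45], [-1.04, 4.18], [0.21, 1.99], [-2.66, 2.66]. Speed limits (rad/s): [2.57, 2.57, 3.14, 3.14, 3.14, 3.14, 3.14].

### API

Orientations are given as a 3x3 rotation matrix whose columns are the frame's x, y, z axes.
In Python, from workcell import robot gives the robot as it stands. The module is installed in compiled form; this text tells all that it offers.
- The arm moves only by the shell command python3 -m creep 'ROWS'. ROWS is JSON, a list of rows, each a list of 3 entries, a list of its own where there are three numbers: the gripper command: -1 is shut, 1 is fully open, values between are in proportion, then the shift along the world's x, y, z in cm, then the turn, a rotation vector about the world's x, y, z in rad. A call has 1 to 12 rows; each row shifts and turns the commanded pose from where the row before left it; what a row does not reach is not made up. A row lasts 1/12 s, in which the tool goes at most 41.7 mm and 7.16 degrees, less where a joint would pass 70% of its speed; a pose out of reach is approached as far as the arm can. A call is refused whole if a number of a shift passes 4.17 or a number of a turn 0.125, either way. A call with a gripper value outside its range is refused whole. The fingers move at their own pace and stop on an object; the grip force is fixed at half the most. Time passes only in rows, so rows that do not move let the fingers close. It gives the time, the measured TCP pose, the force and the opening at its end, in the units of the state.
- robot.read_state(): the state, without advancing time (a new reading comes with each control period).
- robot.snapshot(name): name is "scene" or "top" or "wrist"; returns the picture (480x640x3 uint8, red, green, blue); there is no depth.
- robot.camera_model(name): a dict with "fx", "fy", "cx", "cy" (pixels), "xyz" and "rotation" of the camera in the world. Camera axes: x right, y down, z forward; pixel columns grow to the right and rows downward; lengths in mm; the calibration is good to about 2 mm. A picture is of the moment at which its call begins: read the wrist's pose just before it. camera_model takes no time and is no camera call; for the wrist camera it gives the pose at the moment of the call.
- robot.hand_in(): hands the job in, once; it reports no verdict.
Trained networks look in the newest picture that a camera, given by its name, has taken for a name from the list of things; names that differ only in an ending like _2 or _b are one class to them, and where a whole thing is asked for, a point or a joint stands for the part that bears it (a point fixed in the world has none). Each returns a list of dicts, best first, with "score" (0 to 1); they miss things now and then, are a little off and sometimes report something else, mostly with a low value. They report only what shows in the picture. A call takes as long as a camera call. They do not tell look-alikes from the thing itself.
- robot.boxes_of(thing, camera): "location" ([x, y, z] in mm, in world coordinates, good to about 4 mm: the middle of the surface that is visible of it).
The state is a dict: "clock": time; "qpos": joint angles; "dq": joint speeds; "tau": joint torques, N m; "tcp_pos": TCP position; "tcp_rot": TCP orientation; "contact_force": force on the tool from outside, world axes, zero at the start; "torque": the same for the moment, N m; "gripper_width": finger opening in mm.
Only numpy, scipy, OpenCV 4.12 (cv2) and the standard library are available. Lean on these libraries where they do the work, as an engineer would, in place of code of your own. Each camera call takes 0.05 s, during which the arm holds its last target.

## Working session

There is one attempt and no reset: what is moved stays moved. The work goes in short steps, Python scripts to look and compute and a shell command to move; the robot and the scene stay as the last step left them, time stands still between calls to the robot, and variables do not carry over. Pictures are saved under pics/ and viewed, and the job is handed in when it is done.

```bash
mkdir -p pics
python3 - <<'E'
from workcell import robot
import cv2
s=robot.read_state(); print(s, robot.pinch_z)
for n in ["scene","top"]:
    im=robot.snapshot(n); cv2.imwrite(f"pics/{n}0.png",im[:,:,::-1]); m=robot.camera_model(n); print(n,m)
    for t in ["gauge","jig","stand","mug","visors","clip_tray"]:
        print(t,[(round(d['score'],2),[round(v) for v in d['location']]) for d in robot.boxes_of(t,n)])
print(robot.read_state()['clock'])
E
```

```text
{'clock': 0.0, 'qpos': array([-1.26786043,  0.46942731, -0.04860757,  1.53368373,  0.02413237,
        1.1410383 , -0.08228142]), 'dq': array([-0.00066367, -0.00017759,  0.00025872,  0.00133227, -0.00089346,
        0.003225  , -0.00103454]), 'tau': array([-5.04922682e-04, -5.10316300e+01, -4.69968247e-02, -2.37717211e+01,
        1.06099388e-02,  7.50966661e-03, -1.92614743e-05]), 'tcp_pos': array([219.70024072, 637.61937706, 230.27533422]), 'tcp_rot': array([[ 3.25708086e-01,  9.45470223e-01, -5.48360859e-04],
       [ 9.45468335e-01, -3.25708533e-01, -1.89191127e-03],
       [-1.96735158e-03,  9.77529719e-05, -9.99998060e-01]]), 'contact_force': array([ 0.33851595, -0.3511514 , -0.21591685]), 'torque': array([0.02124111, 0.0077393 , 0.00663885]), 'gripper_width': 85.16507851723848} 18.700000000000003
scene {'fx': 578.7252455415814, 'fy': 578.7252455415814, 'cx': 322.6826268196681, 'cy': 233.5914084286632, 'xyz': array([1186.95013137, -258.03404113,  985.87325072]), 'rotation': array([[ 0.37881538,  0.74254329, -0.55238426],
       [ 0.92534405, -0.29396183,  0.23942603],
       [ 
[... 197 characters left out ...]
06, 48])]
mug [(0.97, [476, 376, 59])]
visors [(0.66, [772, 111, 20])]
clip_tray [(0.96, [735, -238, 10])]
top {'fx': 462.64504564746716, 'fy': 462.64504564746716, 'cx': 326.7387596154824, 'cy': 234.47436740632875, 'xyz': array([ 453.15071804,   37.77322133, 1124.0476512 ]), 'rotation': array([[-0.016894  , -0.99449239,  0.10343827],
       [-0.99953346,  0.01416516, -0.0270594 ],
       [ 0.02544515, -0.10384716, -0.99426773]])}
gauge [(0.78, [485, -299, 106]), (0.6, [382, -286, 70]), (0.46, [474, -292, 56])]
jig [(0.94, [362, -109, 57]), (0.89, [538, 138, 60])]
stand [(0.69, [474, -292, 55])]
mug [(0.88, [460, 394, 36])]
visors [(0.58, [758, 113, 19])]
clip_tray [(0.8, [739, -233, 8])]
0.7
```

View pics/scene0.png

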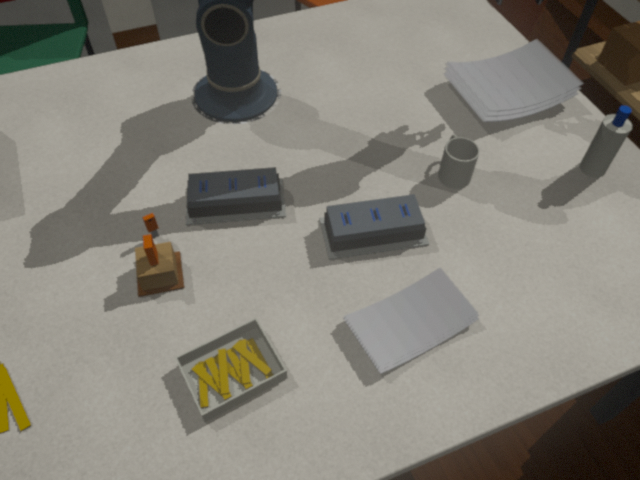

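View pics/top0.png

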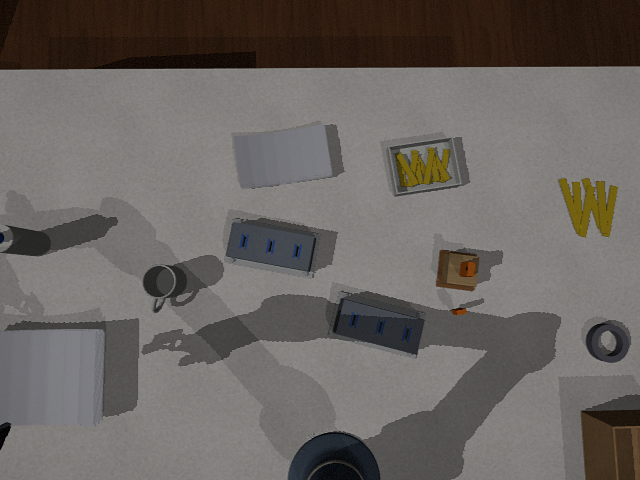

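Candidates: the gauge is either top-view (467,268) on the wooden stand or the small one at (459,311) off the stand. The larger one, in the stand, is the one meant. The jig is either (270,247) at y≈+130 or (378,325) at y≈-110. (270,247) is farthest to the robot's left. I'll confirm both in enlarged crops.

```bash
cat > h.py <<'E'
import numpy as np,cv2
from workcell import robot
def ray(m,u,v,z):
    d=m['rotation']@np.array([(u-m['cx'])/m['fx'],(v-m['cy'])/m['fy'],1.]); c=np.array(m['xyz']); return c+d*(z-c[2])/d[2]
def proj(m,p):
    q=m['rotation'].T@(np.array(p,float)-m['xyz']); return m['fx']*q[0]/q[2]+m['cx'],m['fy']*q[1]/q[2]+m['cy']
E
python3 - <<'E'
import cv2,numpy as np
a=cv2.imread('pics/top0.png')
j=cv2.resize(a[205:285,215:335],None,fx=5,fy=5,interpolation=cv2.INTER_CUBIC)
g=cv2.resize(a[235:325,420:510],None,fx=5,fy=5,interpolation=cv2.INTER_CUBIC)
cv2.imwrite('pics/cj.png',np.clip(j*1.6,0,255));cv2.imwrite('pics/cg.png',np.clip(g*1.6,0,255))
E
```

```text
[ WARN:0@0.057] global loadsave.cpp:1063 imwrite_ Unsupported depth image for selected encoder is fallbacked to CV_8U.
```

View pics/cj.png

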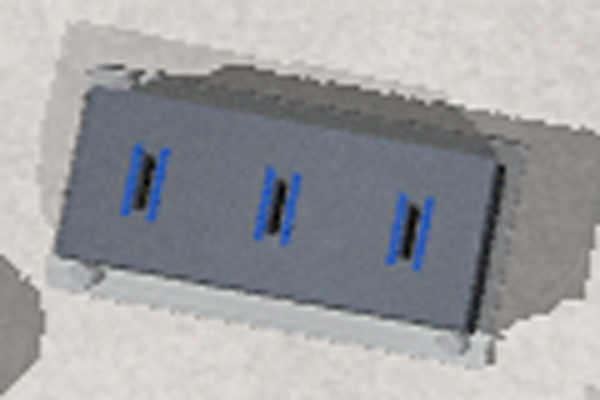

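View pics/cg.png

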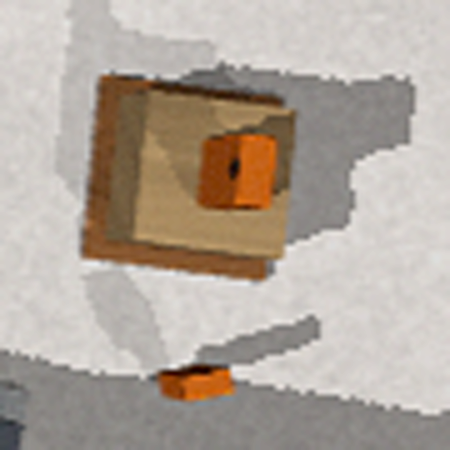

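Run:
```python
from h import *
m=robot.camera_model('top')
g=lambda u,v,z:ray(m,u/5+420-.4,v/5+235-.4,z)
j=lambda u,v,z:ray(m,u/5+215-.4,v/5+205-.4,z)
print('gauge',g(257,170,113), 'edge dir', g(275,135,113)-g(272,207,113), g(240,135,113)-g(237,205,113))
d=g(295,110,55)-g(282,257,55);print('stand',d,np.degrees(np.arctan2(d[1],d[0])))
S=[j(147,182,60),j(278,207,60),j(410,232,60)];print(S)
d=S[0]-S[2];print(np.degrees(np.arctan2(-d[0],d[1])))
C=[j(85,85,60),j(500,158,60),j(470,330,60),j(55,257,60)];print(C,np.mean(C,0))
w=robot.camera_model('wrist');print(w)
```

```text
gauge [ 478.3911153  -305.70805561  113.        ] edge dir [31.54825498 -2.91969654  0.        ] [30.66302113 -2.82507753  0.        ]
stand [67.98744523 -9.56862816  0.        ] -8.011252068213329
[array([551.47515348, 199.35152498,  60.        ]), array([539.05176948, 139.33392027,  60.        ]), array([526.6134996 ,  78.81857028,  60.        ])]
-11.654630292238249
[array([596.84459411, 227.91546093,  60.        ]), array([560.23954372,  36.93822014,  60.        ]), array([481.19557591,  51.80857182,  60.        ]), array([517.60858416, 241.23622311,  60.        ])] [538.97207448 139.474619    60.        ]
{'fx': 334.10199127874995, 'fy': 334.10199127874995, 'cx': 315.8047312733025, 'cy': 240.30247135453092, 'xyz': array([144.72174882, 663.97821896, 373.16278711]), 'rotation': array([[ 3.24683987e-01,  9.00828729e-01,  2.88249735e-01],
       [ 9.45822541e-01, -3.09293214e-01, -9.87796966e-02],
       [ 1.70098306e-04,  3.04705283e-01, -9.52446671e-01]])}
```

```bash
python3 -m creep '[[1,[2,-3.5,0.2],[0,0,0.015]],[1,[2,-3.5,0.2],[0,0,0.015]],[1,[2,-3.5,0.2],[0,0,0.015]],[1,[2,-3.5,0.2],[0,0,0.015]],[1,[2,-3.5,0.2],[0,0,0.015]],[1,[2,-3.5,0.2],[0,0,0.015]],[1,[2,-3.5,0.2],[0,0,0.015]],[1,[2,-3.5,0.2],[0,0,0.015]],[1,[2,-3.5,0.2],[0,0,0.015]],[1,[2,-3.5,0.2],[0,0,0.015]],[1,[2,-3.5,0.2],[0,0,0.015]],[1,[2,-3.5,0.2],[0,0,0.015]]]'
```

```text
clock: 1.7
tcp_pos: [460.5, 216.4, 255.9]
tcp_rot: [[0.15, 0.989, 0.001], [0.989, -0.15, 0.001], [0.001, 0.001, -1.0]]
contact_force: [0.2, 1.2, 0.2]
gripper_width: 85.5
```

```bash
python3 -m creep '[[1,[0.2,-2.5,-2.8],[0,0,0.01]],[1,[0.2,-2.5,-2.8],[0,0,0.01]],[1,[0.2,-2.5,-2.8],[0,0,0.01]],[1,[0,0,0],[0,0,0]],[1,[0,0,0],[0,0,0]],[1,[0,0,0],[0,0,0]]]'
python3 - <<'E'
from h import *
m=robot.camera_model('wrist');im=robot.snapshot('wrist');cv2.imwrite('pics/w1.png',im[:,:,::-1])
np.save('w1.npy',m,allow_pickle=True)
for p in [(551,199,60),(539,139,60),(526,79,60)]: print(proj(m,p))
print(robot.read_state()['tcp_pos'])
E
```

```text
clock: 2.2
tcp_pos: [466.4, 144.0, 171.9]
tcp_rot: [[0.121, 0.993, 0.001], [0.993, -0.121, 0.001], [0.001, 0.001, -1.0]]
contact_force: [0.2, -0.5, -0.4]
gripper_width: 85.2
(np.float64(390.06467607060057), np.float64(323.2492452682286))
(np.float64(319.69125313980675), np.float64(318.51131771259634))
(np.float64(248.36612700238615), np.float64(312.69814026283706))
[466.60754166 144.64309884 172.34201976]
```

View pics/w1.png

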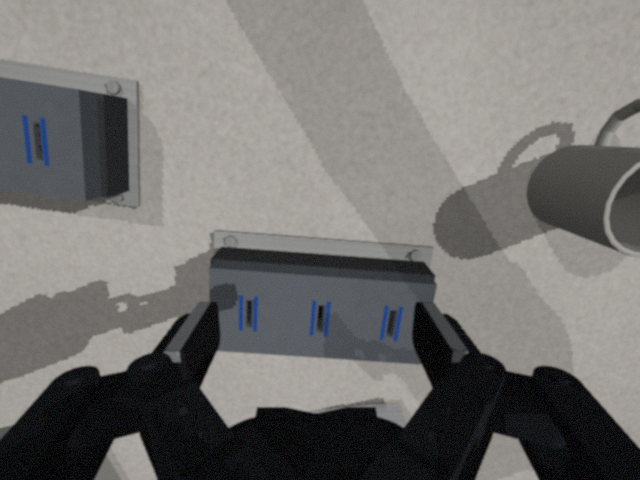

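Run:
```python
import cv2
a=cv2.imread('pics/w1.png')
c=cv2.resize(a[280:360,220:420],None,fx=4,fy=4,interpolation=cv2.INTER_CUBIC)
cv2.imwrite('pics/w1c.png',cv2.convertScaleAbs(c,alpha=2))
```

```text
(no output)
```

View pics/w1c.png

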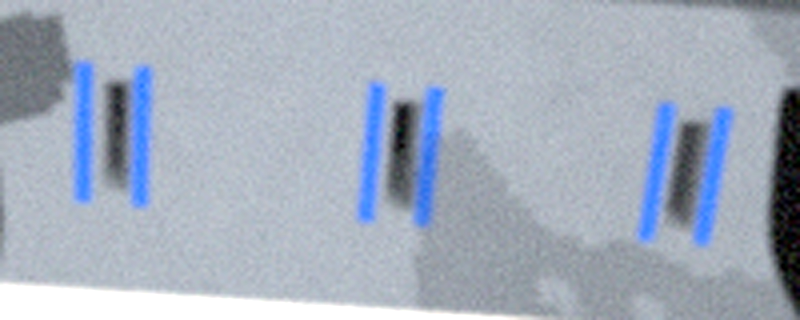

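```bash
python3 - <<'E'
from h import *
m=np.load('w1.npy',allow_pickle=True).item()
P=[ray(m,u/4+220-.4,v/4+280-.4,60) for u,v in [(118,134),(402,154),(687,174)]]
print(P); d=P[2]-P[0]; print(np.linalg.norm(d),np.degrees(np.arctan2(-d[0],d[1])))
a,b=ray(m,84/4+219.6,63/4+279.6,60),ray(m,84/4+219.6,202/4+279.6,60); print(a-b)
# jig top corners
for u,v in [(211,265),(433,278)]: print(ray(m,u,v,60))
E
python3 -m creep '[[1,[0.15,-3.7,0.3],[0,0,0]],[1,[0.15,-3.7,0.3],[0,0,0]],[1,[0.15,-3.7,0.3],[0,0,0]],[1,[0.15,-3.7,0.3],[0,0,0]],[1,[0.15,-3.7,0.3],[0,0,0]],[1,[0.15,-3.7,0.3],[0,0,0]],[1,[0.15,-3.7,0.3],[0,0,0]],[1,[0.15,-3.7,0.3],[0,0,0]],[1,[0.15,-3.7,0.3],[0,0,0]],[1,[0,-3.7,0.3],[0,0,0]],[1,[0,-3.7,0],[0,0,0]],[1,[0,-3.7,0],[0,0,0]]]'
python3 -m creep '[[1,[0,0,0],[0,0,0]],[1,[0,0,0],[0,0,0]]]'
python3 - <<'E'
from h import *
m=robot.camera_model('wrist');im=robot.snapshot('wrist');cv2.imwrite('pics/w2.png',im[:,:,::-1])
np.save('w2.npy',m,allow_pickle=True)
print(proj(m,(478,-306,113)),[ (d['score'],d['location'],proj(m,d['location'])) for d in robot.boxes_of('gauge','wrist')])
E
```

```text
[array([526.45902652,  79.5537145 ,  60.        ]), array([538.64277487, 139.39660344,  60.        ]), array([550.98689976, 200.11370555,  60.        ])]
123.02978503856441 -11.499847501096095
[-33.09388552   6.33307301   0.        ]
[479.00635644  56.69668479  60.        ]
[512.51343458 236.53785659  60.        ]
clock: 3.25
tcp_pos: [481.2, -301.6, 203.1]
tcp_rot: [[0.118, 0.993, 0.004], [0.993, -0.118, -0.001], [-0.0, 0.004, -1.0]]
contact_force: [0.7, -0.3, -0.4]
gripper_width: 85.3
clock: 3.42
tcp_pos: [480.2, -302.4, 202.5]
tcp_rot: [[0.124, 0.992, 0.002], [0.992, -0.124, -0.001], [-0.001, 0.002, -1.0]]
contact_force: [-0.5, 1.4, 0.2]
gripper_width: 85.3
(np.float64(310.35948470641506), np.float64(244.89259927749526)) [(0.98, [471.8, -309.0, 114.1], (np.float64(305.11269955071145), np.float64(237.7812079947773))), (0.91, [337.4, -303.0, 10.3], (np.float64(295.5099696485303), np.float64(59.8555834934991)))]
```

View pics/w2.png

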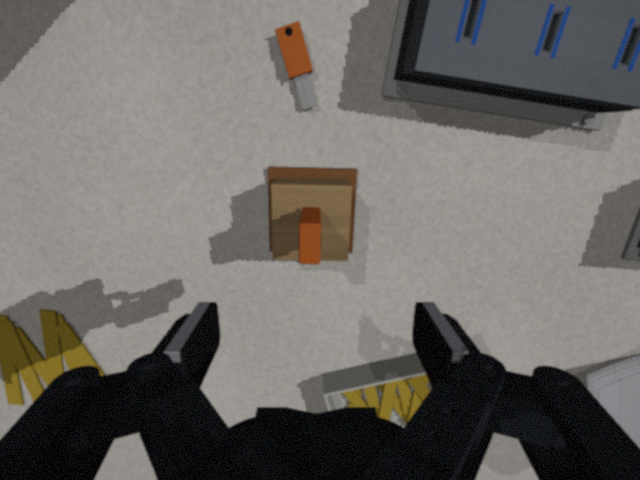

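Run:
```python
import cv2
a=cv2.imread('pics/w2.png')
c=cv2.resize(a[155:275,255:375],None,fx=5,fy=5,interpolation=cv2.INTER_CUBIC)
cv2.imwrite('pics/w2c.png',cv2.convertScaleAbs(c,alpha=1.6))
```

```text
(no output)
```

View pics/w2c.png

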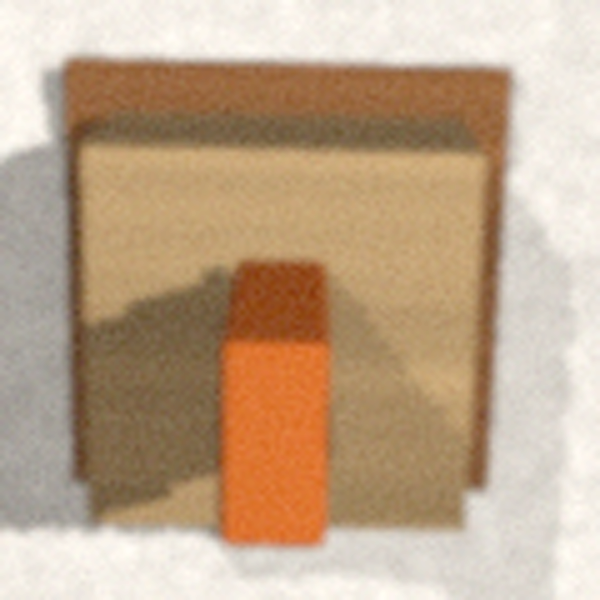

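Run:
```python
from h import *
m=np.load('w2.npy',allow_pickle=True).item()
f=lambda u,v,z:ray(m,u/5+254.6,v/5+154.6,z)
for z in (113,119):
    Q=[f(222,340,z),f(329,342,z),f(325,545,z),f(221,543,z)]
    print(z,np.mean(Q,0),np.linalg.norm(Q[1]-Q[0]),np.linalg.norm(Q[2]-Q[1]),np.degrees(np.arctan2((Q[3]-Q[0])[1],(Q[3]-Q[0])[0])),np.degrees(np.arctan2((Q[2]-Q[1])[1],(Q[2]-Q[1])[0])))
z=55
for z in (55,61):
    S=[f(80,148,z),f(488,153,z),f(465,528,z),f(90,523,z)];print(np.mean(S,0),[np.linalg.norm(S[i]-S[i-1]) for i in range(4)])
    d=S[1]-S[0];print(np.degrees(np.arctan2(-d[0],d[1])))
s=robot.read_state();r=s['tcp_rot'];print(s['tcp_pos'],np.degrees(np.arctan2(-r[0,0],r[1,0])))
```

```text
113 [ 476.8551037 -306.5234009  113.       ] 15.294243528748938 31.193767254912743 -8.208147993623607 -7.901243911291633
119 [ 474.88767291 -306.15223972  119.        ] 14.89710961520077 30.383782580288592 -8.208147993623509 -7.90124391129174
[ 477.34688326 -306.54302187   55.        ] [np.float64(69.23780791047224), np.float64(70.40634573352904), np.float64(69.37119717377733), np.float64(69.48532805999531)]
-7.7416492493134195
[ 475.76399799 -306.24592466   61.        ] [np.float64(67.80068945268573), np.float64(68.94497279217619), np.float64(67.93131005276837), np.float64(68.04307200778918)]
-7.741649249313396
[ 480.635221   -299.12945821  201.82119624] -6.823669601655854
```

```bash
python3 -m creep '[[1,[0,0,-1],[0,0,-0.017]],[1,[0,0,0],[0,0,0]],[1,[0,0,0],[0,0,0]]]'; python3 -m creep '[[1,[0,0,0],[0,0,0]]]';python3 -m creep '[[1,[0,0,0],[0,0,0]]]'
```

```text
clock: 3.77
tcp_pos: [479.4, -298.9, 190.5]
tcp_rot: [[0.136, 0.991, -0.001], [0.991, -0.136, 0.001], [0.001, -0.002, -1.0]]
contact_force: [-0.0, 0.8, 0.4]
gripper_width: 85.2
clock: 3.85
tcp_pos: [479.6, -299.8, 191.1]
tcp_rot: [[0.137, 0.991, -0.0], [0.991, -0.137, 0.001], [0.0, -0.0, -1.0]]
contact_force: [-0.8, -0.4, -0.0]
gripper_width: 85.4
clock: 3.93
tcp_pos: [479.6, -300.3, 191.4]
tcp_rot: [[0.137, 0.991, 0.0], [0.991, -0.137, 0.0], [0.0, 0.0, -1.0]]
contact_force: [-0.7, 0.4, 0.2]
gripper_width: 85.8
```

```bash
python3 -m creep '[[1,[-0.25,-0.63,-1],[0,0,0]],[1,[0,0,-2],[0,0,0]],[1,[0,0,-2],[0,0,0]],[0,[0,0,-2],[0,0,0]],[0,[0,0,-1.5],[0,0,0]],[0,[0,0,-1.4],[0,0,0]],[-0.2,[0,0,-1],[0,0,0]],[-0.3,[0,0,-1],[0,0,0]],[-0.3,[0,0,0],[0,0,0]],[-0.3,[0,0,0],[0,0,0]],[-0.3,[0,0,0],[0,0,0]]]'
python3 - <<'E'
from h import *
m=robot.camera_model('wrist');im=robot.snapshot('wrist');cv2.imwrite('pics/w3.png',im[:,:,::-1])
s=robot.read_state();print(s['tcp_pos'],s['gripper_width'])
E
```

```text
clock: 4.85
tcp_pos: [477.3, -307.5, 72.9]
tcp_rot: [[0.139, 0.99, 0.001], [0.99, -0.139, -0.001], [-0.0, 0.001, -1.0]]
contact_force: [0.9, 0.8, 0.5]
gripper_width: 29.8
[ 477.37591176 -307.56959249   73.14414928] 30.14441134982229
```

View pics/w3.png

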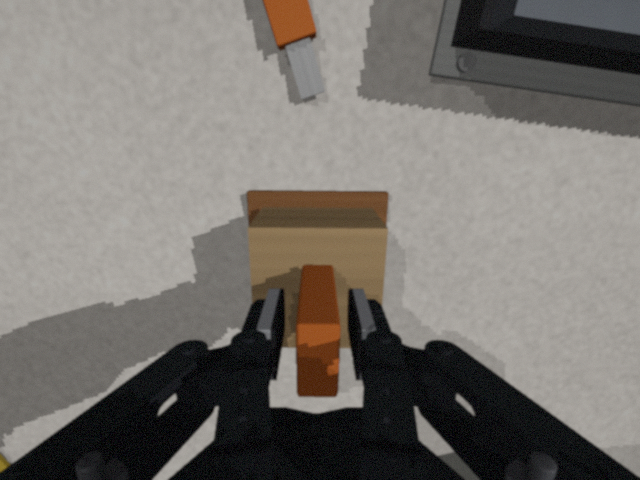

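Handle at (318,340) sits centred between the pads (275 / 360). I'll close on it.

```bash
python3 -m creep '[[-1,[0,0,0],[0,0,0]],[-1,[0,0,0],[0,0,0]],[-1,[0,0,0],[0,0,0]],[-1,[0,0,0],[0,0,0]],[-1,[0,0,0],[0,0,0]],[-1,[0,0,0],[0,0,0]]]'
python3 -m creep '[[-1,[0,0,0.5],[0,0,0]],[-1,[0,0,0.5],[0,0,0]],[-1,[0,0,1],[0,0,0]],[-1,[0,0,1],[0,0,0]],[-1,[0,0,1],[0,0,0]],[-1,[0,0,1.5],[0,0,0]],[-1,[0,0,2],[0,0,0]],[-1,[0,0,0],[0,0,0]],[-1,[0,0,0],[0,0,0]],[-1,[0,0,0],[0,0,0]]]'
python3 - <<'E'
from h import *
m=robot.camera_model('wrist');im=robot.snapshot('wrist');cv2.imwrite('pics/w4.png',im[:,:,::-1])
im=robot.snapshot('scene');cv2.imwrite('pics/s4.png',cv2.resize(im[200:300,100:220,::-1],None,fx=5,fy=5,interpolation=cv2.INTER_CUBIC))
s=robot.read_state();print(s['tcp_pos'],s['gripper_width'],s['contact_force'])
E
```

```text
clock: 5.4
tcp_pos: [477.5, -307.5, 73.3]
tcp_rot: [[0.138, 0.99, 0.002], [0.99, -0.138, -0.001], [-0.0, 0.002, -1.0]]
contact_force: [-0.9, 0.3, 6.5]
gripper_width: 15.1
clock: 6.23
tcp_pos: [476.6, -306.7, 147.2]
tcp_rot: [[0.138, 0.99, -0.0], [0.99, -0.138, 0.001], [0.0, -0.0, -1.0]]
contact_force: [-0.5, -0.5, -1.7]
gripper_width: 15.1
[ 476.20321349 -306.57882551  146.42348404] 15.487148306927839 [-0.42025264 -0.40235569 -1.76282657]
```

View pics/w4.png

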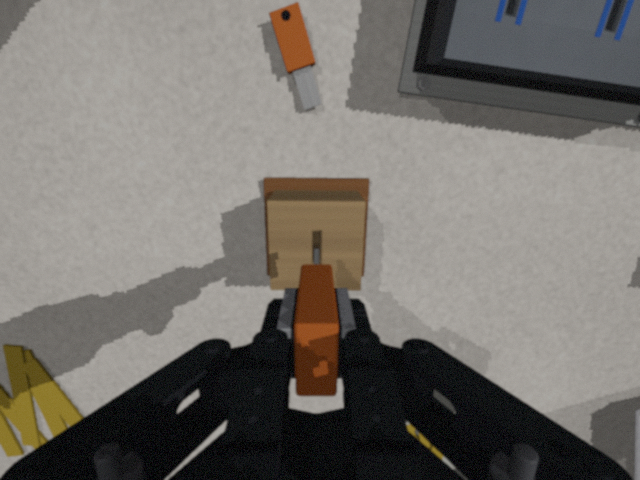

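View pics/s4.png

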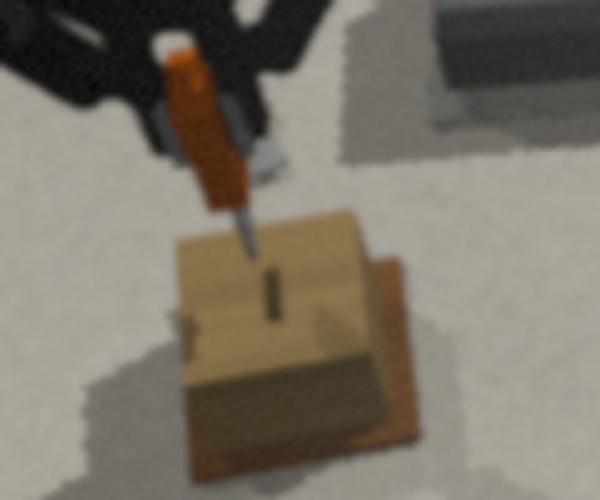

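```bash
python3 -m creep '[[-1,[0.1,0.8,1],[0,0,-0.005]],[-1,[0.4,2.5,1],[0,0,-0.005]],[-1,[0.5,3.6,0],[0,0,-0.005]],[-1,[0.5,3.6,0],[0,0,-0.005]],[-1,[0.5,3.6,0],[0,0,-0.005]],[-1,[0.5,3.6,0],[0,0,-0.005]],[-1,[0.5,3.6,0],[0,0,-0.006]],[-1,[0.5,3.6,0],[0,0,-0.006]],[-1,[0.5,3.6,0],[0,0,-0.006]],[-1,[0.5,3.6,0],[0,0,-0.006]],[-1,[0.3,3,-0.5],[0,0,-0.005]],[-1,[0.2,2,-1],[0,0,-0.005]]]'
python3 -m creep '[[-1,[0.1,1.2,-1],[0,0,0]],[-1,[0,0,0],[0,0,0]],[-1,[0,0,0],[0,0,0]],[-1,[0,0,0],[0,0,0]]]'
python3 - <<'E'
from h import *
m=robot.camera_model('wrist');im=robot.snapshot('wrist');cv2.imwrite('pics/w5.png',im[:,:,::-1])
np.save('w5.npy',m,allow_pickle=True)
s=robot.read_state();print(s['tcp_pos'],s['gripper_width'],s['contact_force']);r=s['tcp_rot'];print(np.degrees(np.arctan2(-r[0,0],r[1,0])))
E
```

```text
clock: 7.33
tcp_pos: [527.3, 68.2, 152.3]
tcp_rot: [[0.197, 0.98, 0.001], [0.98, -0.197, 0.002], [0.002, 0.001, -1.0]]
contact_force: [1.4, 0.2, -1.3]
gripper_width: 15.7
clock: 7.67
tcp_pos: [527.8, 73.6, 142.2]
tcp_rot: [[0.204, 0.979, -0.001], [0.979, -0.204, -0.001], [-0.001, -0.0, -1.0]]
contact_force: [-0.8, -0.2, -0.8]
gripper_width: 15.3
[528.00173205  73.51531662 142.53665886] 15.60611227987687 [ 0.05047974 -0.32951693 -1.23981141]
-11.81373848354722
```

View pics/w5.png

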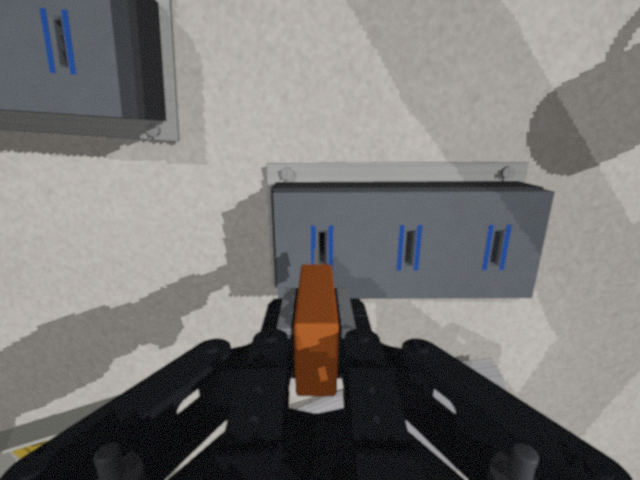

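Run:
```python
import cv2
a=cv2.imread('pics/w5.png')
c=cv2.resize(a[210:285,285:535],None,fx=3.2,fy=3.2,interpolation=cv2.INTER_CUBIC)
cv2.imwrite('pics/w5c.png',cv2.convertScaleAbs(c,alpha=2))
```

```text
(no output)
```

View pics/w5c.png

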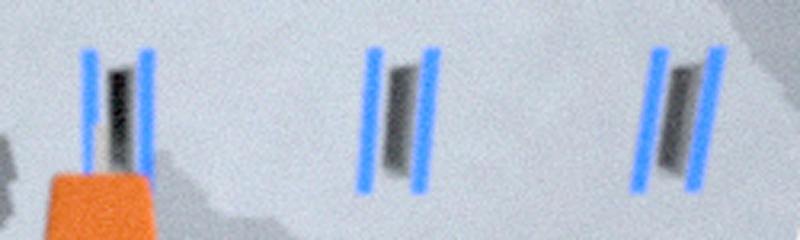

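Run:
```python
from h import *
m=np.load('w5.npy',allow_pickle=True).item()
P=[ray(m,u/3.2+285-.35,v/3.2+210-.35,60) for u,v in [(120,119),(399,120),(680,120)]]
L=[ray(m,u/3.2+285-.35,v/3.2+210-.35,60) for u,v in [(118,119),(398,120),(678,120)]]
print(np.round(P,1),np.round(L,1))
d=P[2]-P[0]; print(np.linalg.norm(d),np.degrees(np.arctan2(-d[0],d[1])))
print(robot.read_state()['tcp_pos'])
```

```text
[[525.8  78.7  60. ]
 [538.6 139.1  60. ]
 [551.2 199.9  60. ]] [[525.7  78.2  60. ]
 [538.5 138.9  60. ]
 [551.1 199.5  60. ]]
123.89939765708525 -11.799722538010894
[528.00173205  73.51531662 142.53665886]
```

```bash
python3 -m creep '[[-1,[-0.17,0.55,-1],[0,0,0]],[-1,[0,0,-0.9],[0,0,0]],[-1,[0,0,0],[0,0,0]],[-1,[0,0,0],[0,0,0]]]'
python3 - <<'E'
from h import *
im=robot.snapshot('wrist');
cv2.imwrite('pics/w6.png',cv2.convertScaleAbs(cv2.resize(im[190:310,240:400,::-1],None,fx=5,fy=5,interpolation=cv2.INTER_CUBIC),alpha=1.8))
s=robot.read_state();print(s['tcp_pos'],s['contact_force'])
E
```

```text
clock: 8.05
tcp_pos: [525.4, 80.9, 122.4]
tcp_rot: [[0.202, 0.979, -0.002], [0.979, -0.202, -0.001], [-0.001, -0.002, -1.0]]
contact_force: [-0.0, 0.3, -1.2]
gripper_width: 15.2
[525.91019966  81.04308546 122.95840633] [ 0.0651135  -0.75948084 -2.64103477]
```

View pics/w6.png

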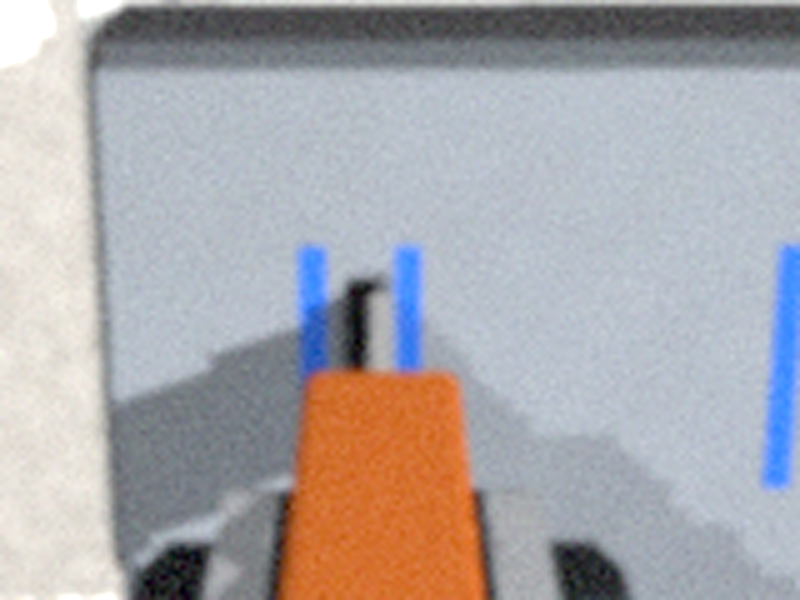

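```bash
python3 -m creep '[[-1,[0.02,-0.18,0],[0,0,0]],[-1,[0,0,0],[0,0,0]],[-1,[0,0,-0.3],[0,0,0]],[-1,[0,0,-0.1],[0,0,0]],[-1,[0,0,0],[0,0,0]],[-1,[0,0,0],[0,0,0]]]'
python3 -m creep '[[-1,[0,0,-0.1],[0,0,0]],[-1,[0,0,-0.1],[0,0,0]],[-1,[0,0,0],[0,0,0]]]'
```

```text
clock: 8.6
tcp_pos: [526.2, 79.7, 119.2]
tcp_rot: [[0.201, 0.98, -0.0], [0.98, -0.201, 0.0], [-0.0, -0.0, -1.0]]
contact_force: [-0.0, 0.1, -1.8]
gripper_width: 15.6
clock: 8.85
tcp_pos: [526.7, 79.7, 118.0]
tcp_rot: [[0.201, 0.979, 0.0], [0.979, -0.201, 0.0], [0.001, 0.0, -1.0]]
contact_force: [-1.2, -0.1, 4.7]
gripper_width: 15.2
```

```bash
python3 -m creep '[[-1,[0,0,0.15],[0,0,0]],[-1,[0,0,0.15],[0,0,0]],[-1,[0,0,0],[0,0,0]],[-1,[0,0,0],[0,0,0]]]'
python3 - <<'E'
from h import *
im=robot.snapshot('wrist');
cv2.imwrite('pics/w7.png',cv2.convertScaleAbs(cv2.resize(im[230:280,280:350,::-1],None,fx=10,fy=10,interpolation=cv2.INTER_CUBIC),alpha=1.8))
s=robot.read_state();print(s['tcp_pos'],s['contact_force'])
E
```

```text
clock: 9.18
tcp_pos: [526.3, 79.6, 120.3]
tcp_rot: [[0.201, 0.98, 0.0], [0.98, -0.201, 0.0], [0.0, 0.0, -1.0]]
contact_force: [-0.6, 0.3, -1.3]
gripper_width: 15.2
[526.25157797  79.63976273 120.22538219] [ 0.58305142  0.37451512 -1.05301826]
```

View pics/w7.png

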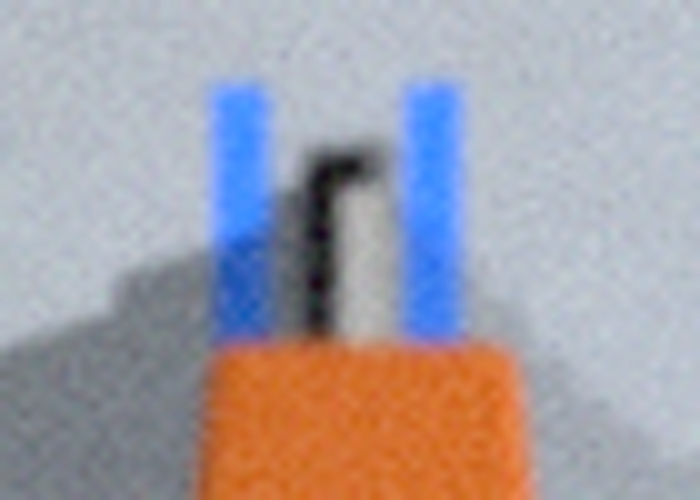

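```bash
python3 -m creep '[[-1,[-0.02,-0.12,0],[0,0,0]],[-1,[0,0,0],[0,0,0]],[-1,[0,0,-0.15],[0,0,0]],[-1,[0,0,-0.15],[0,0,0]],[-1,[0,0,0],[0,0,0]]]'
python3 -m creep '[[-1,[0,0,-0.1],[0,0,0]],[-1,[0,0,-0.1],[0,0,0]],[-1,[0,0,0],[0,0,0]]]'
```

```text
clock: 9.65
tcp_pos: [525.9, 78.4, 116.9]
tcp_rot: [[0.201, 0.98, -0.001], [0.98, -0.201, -0.0], [-0.0, -0.001, -1.0]]
contact_force: [-0.3, -0.2, -1.6]
gripper_width: 15.6
clock: 9.9
tcp_pos: [526.0, 78.4, 115.1]
tcp_rot: [[0.201, 0.98, -0.0], [0.98, -0.201, -0.0], [-0.0, -0.0, -1.0]]
contact_force: [-0.5, 0.2, -1.9]
gripper_width: 15.4
```

It's entering. I'll continue down and watch the side forces.

```bash
python3 -m creep '[[-1,[0,0,-0.15],[0,0,0]],[-1,[0,0,-0.15],[0,0,0]],[-1,[0,0,0],[0,0,0]]]'
python3 -m creep '[[-1,[0,0,-0.15],[0,0,0]],[-1,[0,0,-0.15],[0,0,0]],[-1,[0,0,0],[0,0,0]]]'
```

```text
clock: 10.15
tcp_pos: [525.9, 78.4, 112.0]
tcp_rot: [[0.201, 0.98, -0.001], [0.98, -0.201, -0.0], [-0.0, -0.001, -1.0]]
contact_force: [-0.5, 0.3, -1.6]
gripper_width: 15.6
clock: 10.4
tcp_pos: [525.9, 78.4, 109.0]
tcp_rot: [[0.201, 0.98, -0.001], [0.98, -0.201, -0.0], [-0.0, -0.001, -1.0]]
contact_force: [0.5, -0.5, -1.4]
gripper_width: 15.5
```

```bash
python3 -m creep '[[-1,[0,0,-0.15],[0,0,0]],[-1,[0,0,-0.15],[0,0,0]],[-1,[0,0,-0.1],[0,0,0]],[-1,[0,0,0],[0,0,0]]]'
python3 -m creep '[[-1,[0,0,-0.15],[0,0,0]],[-1,[0,0,-0.15],[0,0,0]],[-1,[0,0,0],[0,0,0]]]'
```

```text
clock: 10.73
tcp_pos: [525.9, 78.4, 105.0]
tcp_rot: [[0.201, 0.98, -0.001], [0.98, -0.201, -0.0], [-0.0, -0.001, -1.0]]
contact_force: [-0.7, -1.0, -0.9]
gripper_width: 15.5
clock: 10.98
tcp_pos: [525.9, 78.4, 102.0]
tcp_rot: [[0.201, 0.98, -0.001], [0.98, -0.201, -0.0], [-0.0, -0.001, -1.0]]
contact_force: [-0.2, 0.8, -2.2]
gripper_width: 15.3
```

```bash
python3 -m creep '[[-1,[0,0,-0.15],[0,0,0]],[-1,[0,0,-0.15],[0,0,0]],[-1,[0,0,-0.1],[0,0,0]],[-1,[0,0,0],[0,0,0]]]'
python3 -m creep '[[-1,[0,0,-0.1],[0,0,0]],[-1,[0,0,-0.1],[0,0,0]],[-1,[0,0,0],[0,0,0]]]'
```

```text
clock: 11.32
tcp_pos: [525.9, 78.4, 98.1]
tcp_rot: [[0.201, 0.98, -0.001], [0.98, -0.201, -0.0], [-0.0, -0.001, -1.0]]
contact_force: [-0.0, -0.7, -1.1]
gripper_width: 15.4
clock: 11.57
tcp_pos: [526.0, 78.4, 96.1]
tcp_rot: [[0.201, 0.98, -0.0], [0.98, -0.201, -0.0], [-0.0, -0.0, -1.0]]
contact_force: [-0.4, -0.2, -1.9]
gripper_width: 15.4
```

```bash
python3 -m creep '[[-1,[0,0,-0.1],[0,0,0]],[-1,[0,0,0],[0,0,0]]]'
```

```text
clock: 11.73
tcp_pos: [526.0, 78.4, 95.2]
tcp_rot: [[0.201, 0.98, -0.0], [0.98, -0.201, 0.0], [-0.0, -0.0, -1.0]]
contact_force: [-0.2, 0.4, -2.2]
gripper_width: 15.3
```

```bash
python3 -m creep '[[-1,[0,0,-0.1],[0,0,0]],[-1,[0,0,-0.1],[0,0,0]],[-1,[0,0,0],[0,0,0]]]'
```

```text
clock: 11.98
tcp_pos: [526.0, 78.4, 93.1]
tcp_rot: [[0.201, 0.98, -0.0], [0.98, -0.201, -0.0], [-0.0, -0.0, -1.0]]
contact_force: [-0.1, -0.3, -1.9]
gripper_width: 15.1
```

```bash
python3 -m creep '[[-1,[0,0,-0.1],[0,0,0]],[-1,[0,0,-0.1],[0,0,0]],[-1,[0,0,0],[0,0,0]]]'
```

```text
clock: 12.23
tcp_pos: [526.0, 78.4, 91.1]
tcp_rot: [[0.201, 0.98, -0.0], [0.98, -0.201, -0.0], [-0.0, -0.0, -1.0]]
contact_force: [-1.3, 0.3, -1.2]
gripper_width: 15.3
```

```bash
python3 -m creep '[[-1,[0,0,-0.1],[0,0,0]],[-1,[0,0,-0.1],[0,0,0]],[-1,[0,0,0],[0,0,0]]]'
```

```text
clock: 12.48
tcp_pos: [526.0, 78.4, 89.1]
tcp_rot: [[0.201, 0.98, -0.0], [0.98, -0.201, 0.0], [-0.0, -0.0, -1.0]]
contact_force: [0.4, 0.0, -2.4]
gripper_width: 15.2
```

Past 22 mm with no stub. The next possible stop is at TCP z≈88.

```bash
python3 -m creep '[[-1,[0,0,-0.1],[0,0,0]],[-1,[0,0,-0.1],[0,0,0]],[-1,[0,0,0],[0,0,0]]]'
```

```text
clock: 12.73
tcp_pos: [526.3, 78.4, 87.4]
tcp_rot: [[0.201, 0.98, 0.0], [0.98, -0.201, 0.0], [0.0, 0.0, -1.0]]
contact_force: [-0.7, 0.0, 1.5]
gripper_width: 15.1
```

```bash
python3 -m creep '[[-1,[0,0,-0.1],[0,0,0]],[-1,[0,0,0],[0,0,0]]]'
```

```text
clock: 12.9
tcp_pos: [526.3, 78.5, 86.6]
tcp_rot: [[0.201, 0.98, 0.0], [0.98, -0.201, 0.0], [0.0, 0.0, -1.0]]
contact_force: [-0.5, -0.3, 3.1]
gripper_width: 15.2
```

```bash
python3 -m creep '[[-1,[0,0,-0.1],[0,0,0]],[-1,[0,0,0],[0,0,0]]]'
```

```text
clock: 13.07
tcp_pos: [526.4, 78.4, 85.7]
tcp_rot: [[0.201, 0.98, 0.0], [0.98, -0.201, 0.0], [0.0, 0.0, -1.0]]
contact_force: [-0.7, 0.2, 6.1]
gripper_width: 15.6
```

Force ramps about 3 N/mm from about 30 mm, so slot 1 is choked. I'll withdraw and go to slot 2.

```bash
python3 -m creep '[[-1,[0,0,0.3],[0,0,0]],[-1,[0,0,0.5],[0,0,0]],[-1,[0,0,0.7],[0,0,0]],[-1,[0,0,0.7],[0,0,0]],[-1,[0,0,0.7],[0,0,0]],[-1,[0,0,0.7],[0,0,0]],[-1,[0,0,0.4],[0,0,0]],[-1,[0.31,1.52,0],[0,0,0]],[-1,[0.31,1.52,0],[0,0,0]],[-1,[0.32,1.52,0],[0,0,0]],[-1,[0.32,1.52,0],[0,0,0]],[-1,[0,0,0],[0,0,0]]]'
python3 -m creep '[[-1,[0,0,0],[0,0,0]],[-1,[0,0,0],[0,0,0]],[-1,[0,0,0],[0,0,0]]]'
python3 - <<'E'
from h import *
im=robot.snapshot('wrist');
cv2.imwrite('pics/w8.png',cv2.convertScaleAbs(cv2.resize(im[230:280,280:350,::-1],None,fx=10,fy=10,interpolation=cv2.INTER_CUBIC),alpha=1.8))
E
```

```text
clock: 14.07
tcp_pos: [539.2, 143.5, 125.5]
tcp_rot: [[0.197, 0.98, 0.001], [0.98, -0.197, 0.002], [0.002, 0.001, -1.0]]
contact_force: [-0.4, 0.3, -1.0]
gripper_width: 15.3
clock: 14.32
tcp_pos: [538.6, 137.9, 125.3]
tcp_rot: [[0.203, 0.979, -0.0], [0.979, -0.203, -0.001], [-0.001, -0.0, -1.0]]
contact_force: [-0.4, 0.2, -1.1]
gripper_width: 15.1
```

View pics/w8.png

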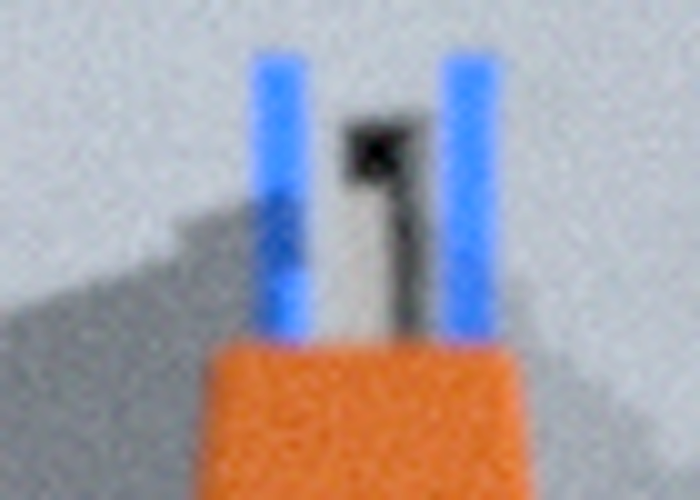

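```bash
python3 -m creep '[[-1,[0,0,-0.2],[0,0,0]],[-1,[0,0,-0.2],[0,0,0]],[-1,[0,0,0],[0,0,0]],[-1,[0,0,0],[0,0,0]],[-1,[0,0,0],[0,0,0]],[-1,[0,0,0],[0,0,0]]]'
python3 - <<'E'
from h import *
im=robot.snapshot('wrist');
cv2.imwrite('pics/w9.png',cv2.convertScaleAbs(cv2.resize(im[230:280,280:350,::-1],None,fx=10,fy=10,interpolation=cv2.INTER_CUBIC),alpha=1.8))
print(robot.read_state()['tcp_pos'])
E
```

```text
clock: 14.87
tcp_pos: [538.8, 139.2, 121.4]
tcp_rot: [[0.201, 0.98, 0.0], [0.98, -0.201, 0.0], [0.0, -0.0, -1.0]]
contact_force: [0.5, -0.1, -1.3]
gripper_width: 15.5
[538.76115865 139.22751668 121.36423031]
```

View pics/w9.png

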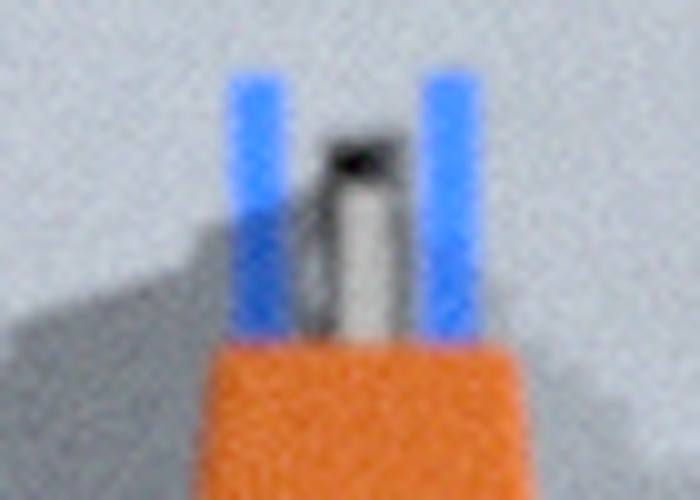

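The blade is centred over slot 2 (blade 365, slot 325–405). Descending.

```bash
python3 -m creep '[[-1,[0,0,-0.15],[0,0,0]],[-1,[0,0,-0.15],[0,0,0]],[-1,[0,0,-0.1],[0,0,0]],[-1,[0,0,0],[0,0,0]]]'
python3 -m creep '[[-1,[0,0,-0.15],[0,0,0]],[-1,[0,0,0],[0,0,0]]]'
```

```text
clock: 15.25
tcp_pos: [538.5, 139.2, 117.0]
tcp_rot: [[0.201, 0.98, -0.001], [0.98, -0.201, -0.0], [-0.0, -0.001, -1.0]]
contact_force: [-0.8, -0.4, -2.5]
gripper_width: 15.5
clock: 15.42
tcp_pos: [538.6, 139.2, 115.6]
tcp_rot: [[0.201, 0.98, -0.0], [0.98, -0.201, -0.0], [-0.0, -0.0, -1.0]]
contact_force: [0.3, -0.0, -1.9]
gripper_width: 15.3
```

```bash
python3 -m creep '[[-1,[0,0,-0.15],[0,0,0]],[-1,[0,0,-0.15],[0,0,0]],[-1,[0,0,0],[0,0,0]]]'
```

```text
clock: 15.67
tcp_pos: [538.5, 139.1, 112.5]
tcp_rot: [[0.201, 0.98, -0.001], [0.98, -0.201, -0.0], [-0.0, -0.001, -1.0]]
contact_force: [0.3, 0.1, -1.1]
gripper_width: 15.4
```

```bash
python3 -m creep '[[-1,[0,0,-0.2],[0,0,0]],[-1,[0,0,-0.2],[0,0,0]],[-1,[0,0,-0.2],[0,0,0]],[-1,[0,0,0],[0,0,0]]]'
```

```text
clock: 16.0
tcp_pos: [538.4, 139.1, 106.3]
tcp_rot: [[0.201, 0.98, -0.001], [0.98, -0.201, -0.0], [-0.0, -0.001, -1.0]]
contact_force: [0.4, 0.0, -1.3]
gripper_width: 15.6
```

```bash
python3 -m creep '[[-1,[0,0,-0.2],[0,0,0]],[-1,[0,0,-0.2],[0,0,0]],[-1,[0,0,-0.2],[0,0,0]],[-1,[0,0,-0.15],[0,0,0]],[-1,[0,0,0],[0,0,0]]]'
```

```text
clock: 16.42
tcp_pos: [538.5, 139.1, 98.9]
tcp_rot: [[0.201, 0.98, -0.001], [0.98, -0.201, -0.0], [-0.0, -0.001, -1.0]]
contact_force: [-0.2, -0.6, -1.3]
gripper_width: 15.1
```

```bash
python3 -m creep '[[-1,[0,0,-0.1],[0,0,0]],[-1,[0,0,-0.1],[0,0,0]],[-1,[0,0,-0.1],[0,0,0]],[-1,[0,0,0],[0,0,0]]]'
```

```text
clock: 16.75
tcp_pos: [538.7, 139.2, 96.2]
tcp_rot: [[0.201, 0.98, -0.0], [0.98, -0.201, 0.0], [0.0, -0.0, -1.0]]
contact_force: [-0.5, -0.2, -1.5]
gripper_width: 15.8
```

```bash
python3 -m creep '[[-1,[0,0,-0.1],[0,0,0]],[-1,[0,0,0],[0,0,0]]]'
```

```text
clock: 16.92
tcp_pos: [538.8, 139.2, 95.4]
tcp_rot: [[0.201, 0.979, 0.0], [0.979, -0.201, 0.0], [0.0, -0.0, -1.0]]
contact_force: [-0.0, 0.2, 0.4]
gripper_width: 15.0
```

```bash
python3 -m creep '[[-1,[0,0,-0.1],[0,0,0]],[-1,[0,0,0],[0,0,0]]]'
```

```text
clock: 17.08
tcp_pos: [538.9, 139.3, 94.6]
tcp_rot: [[0.201, 0.979, 0.0], [0.979, -0.201, 0.0], [0.0, 0.0, -1.0]]
contact_force: [-1.1, -0.1, 3.6]
gripper_width: 15.3
```

Slot 2 is choked at 22 mm (ramp about 3 N/mm). On to slot 3.

```bash
python3 -m creep '[[-1,[0,0,0.3],[0,0,0]],[-1,[0,0,0.5],[0,0,0]],[-1,[0,0,0.7],[0,0,0]],[-1,[0,0,0.7],[0,0,0]],[-1,[0,0,0.5],[0,0,0]],[-1,[0,0,0.2],[0,0,0]],[-1,[0.15,0.72,0],[0,0,0]],[-1,[0.25,1.21,0],[0,0,0]],[-1,[0.3,1.46,0],[0,0,0]],[-1,[0.28,1.36,0],[0,0,0]],[-1,[0.18,0.87,0],[0,0,0]],[-1,[0.09,0.44,0],[0,0,0]]]'
python3 -m creep '[[-1,[0,0,-0.2],[0,0,0]],[-1,[0,0,0],[0,0,0]],[-1,[0,0,0],[0,0,0]],[-1,[0,0,0],[0,0,0]],[-1,[0,0,0],[0,0,0]],[-1,[0,0,0],[0,0,0]]]'
python3 - <<'E'
from h import *
im=robot.snapshot('wrist');
cv2.imwrite('pics/w10.png',cv2.convertScaleAbs(cv2.resize(im[230:280,280:350,::-1],None,fx=10,fy=10,interpolation=cv2.INTER_CUBIC),alpha=1.8))
print(robot.read_state()['tcp_pos'])
E
```

```text
clock: 18.08
tcp_pos: [551.2, 203.0, 122.9]
tcp_rot: [[0.198, 0.98, -0.0], [0.98, -0.198, 0.001], [0.001, -0.0, -1.0]]
contact_force: [0.3, 0.2, -1.9]
gripper_width: 15.3
clock: 18.58
tcp_pos: [551.3, 199.2, 121.4]
tcp_rot: [[0.202, 0.979, 0.0], [0.979, -0.202, -0.0], [-0.0, 0.0, -1.0]]
contact_force: [-0.9, -1.3, -2.3]
gripper_width: 15.5
[551.3178475  199.40101697 121.46554202]
```

View pics/w10.png

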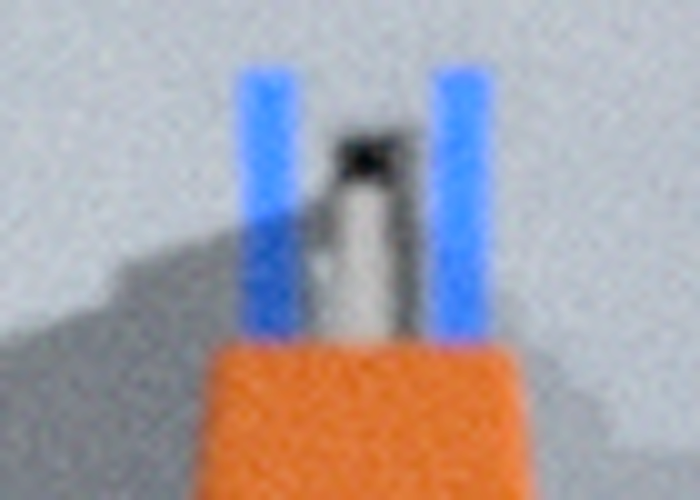

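```bash
python3 -m creep '[[-1,[0,0,0],[0,0,0]],[-1,[0,0,-0.15],[0,0,0]],[-1,[0,0,-0.15],[0,0,0]],[-1,[0,0,-0.1],[0,0,0]],[-1,[0,0,0],[0,0,0]]]'
python3 -m creep '[[-1,[0,0,-0.15],[0,0,0]],[-1,[0,0,0],[0,0,0]]]'
```

```text
clock: 19.05
tcp_pos: [551.0, 199.8, 117.0]
tcp_rot: [[0.201, 0.98, -0.001], [0.98, -0.201, -0.0], [-0.0, -0.001, -1.0]]
contact_force: [-0.0, 0.0, -1.5]
gripper_width: 15.2
clock: 19.22
tcp_pos: [551.1, 199.8, 115.6]
tcp_rot: [[0.201, 0.98, -0.0], [0.98, -0.201, -0.0], [-0.0, -0.0, -1.0]]
contact_force: [0.6, 0.6, -2.2]
gripper_width: 15.1
```

```bash
python3 -m creep '[[-1,[0,0,-0.15],[0,0,0]],[-1,[0,0,-0.15],[0,0,0]],[-1,[0,0,0],[0,0,0]]]'
```

```text
clock: 19.47
tcp_pos: [551.0, 199.7, 112.5]
tcp_rot: [[0.201, 0.98, -0.001], [0.98, -0.201, -0.0], [-0.0, -0.001, -1.0]]
contact_force: [0.5, -0.2, -1.1]
gripper_width: 15.7
```

```bash
python3 -m creep '[[-1,[0,0,-0.2],[0,0,0]],[-1,[0,0,-0.2],[0,0,0]],[-1,[0,0,-0.2],[0,0,0]],[-1,[0,0,-0.2],[0,0,0]],[-1,[0,0,-0.2],[0,0,0]],[-1,[0,0,-0.2],[0,0,0]],[-1,[0,0,-0.2],[0,0,0]],[-1,[0,0,0],[0,0,0]]]'
```

```text
clock: 20.13
tcp_pos: [551.0, 199.7, 98.3]
tcp_rot: [[0.201, 0.98, -0.001], [0.98, -0.201, -0.0], [-0.0, -0.001, -1.0]]
contact_force: [-0.4, -0.4, -1.1]
gripper_width: 15.3
```

```bash
python3 -m creep '[[-1,[0,0,-0.1],[0,0,0]],[-1,[0,0,-0.1],[0,0,0]],[-1,[0,0,-0.1],[0,0,0]],[-1,[0,0,-0.1],[0,0,0]],[-1,[0,0,0],[0,0,0]]]'
```

```text
clock: 20.55
tcp_pos: [551.1, 199.8, 94.6]
tcp_rot: [[0.201, 0.98, -0.0], [0.98, -0.201, -0.0], [-0.0, -0.0, -1.0]]
contact_force: [0.3, -0.5, -1.7]
gripper_width: 15.6
```

```bash
python3 -m creep '[[-1,[0,0,-0.1],[0,0,0]],[-1,[0,0,-0.1],[0,0,0]],[-1,[0,0,-0.1],[0,0,0]],[-1,[0,0,0],[0,0,0]]]'
```

```text
clock: 20.88
tcp_pos: [551.1, 199.8, 91.6]
tcp_rot: [[0.201, 0.98, -0.0], [0.98, -0.201, -0.0], [-0.0, -0.0, -1.0]]
contact_force: [0.1, 0.5, -2.0]
gripper_width: 15.2
```

```bash
python3 -m creep '[[-1,[0,0,-0.1],[0,0,0]],[-1,[0,0,-0.1],[0,0,0]],[-1,[0,0,-0.1],[0,0,0]],[-1,[0,0,-0.1],[0,0,0]],[-1,[0,0,0],[0,0,0]]]'
```

```text
clock: 21.3
tcp_pos: [551.1, 199.8, 87.6]
tcp_rot: [[0.201, 0.98, -0.0], [0.98, -0.201, -0.0], [-0.0, -0.0, -1.0]]
contact_force: [0.4, 0.3, -2.1]
gripper_width: 15.5
```

```bash
python3 -m creep '[[-1,[0,0,-0.1],[0,0,0]],[-1,[0,0,-0.1],[0,0,0]],[-1,[0,0,-0.1],[0,0,0]],[-1,[0,0,0],[0,0,0]]]'
```

```text
clock: 21.63
tcp_pos: [551.1, 199.8, 84.6]
tcp_rot: [[0.201, 0.98, -0.0], [0.98, -0.201, -0.0], [-0.0, -0.0, -1.0]]
contact_force: [-0.0, -0.5, -1.1]
gripper_width: 15.3
```

```bash
python3 -m creep '[[-1,[0,0,-0.1],[0,0,0]],[-1,[0,0,-0.1],[0,0,0]],[-1,[0,0,-0.1],[0,0,0]],[-1,[0,0,0],[0,0,0]]]'
```

```text
clock: 21.97
tcp_pos: [551.1, 199.8, 81.6]
tcp_rot: [[0.201, 0.98, -0.0], [0.98, -0.201, -0.0], [-0.0, -0.0, -1.0]]
contact_force: [0.3, -0.0, -1.9]
gripper_width: 15.4
```

Slot 3 is clear. Home is expected at TCP z≈78.

```bash
python3 -m creep '[[-1,[0,0,-0.1],[0,0,0]],[-1,[0,0,-0.1],[0,0,0]],[-1,[0,0,-0.05],[0,0,0]],[-1,[0,0,0],[0,0,0]]]'
```

```text
clock: 22.3
tcp_pos: [551.1, 199.8, 79.2]
tcp_rot: [[0.201, 0.98, -0.0], [0.98, -0.201, -0.0], [-0.0, -0.0, -1.0]]
contact_force: [0.6, 0.1, -2.1]
gripper_width: 15.1
```

```bash
python3 -m creep '[[-1,[0,0,-0.05],[0,0,0]],[-1,[0,0,-0.05],[0,0,0]],[-1,[0,0,0],[0,0,0]]]'
```

```text
clock: 22.55
tcp_pos: [551.3, 199.8, 78.3]
tcp_rot: [[0.201, 0.98, 0.0], [0.98, -0.201, 0.0], [0.0, 0.0, -1.0]]
contact_force: [0.5, 0.2, -0.9]
gripper_width: 15.8
```

```bash
python3 -m creep '[[-1,[0,0,-0.05],[0,0,0]],[-1,[0,0,0],[0,0,0]],[-1,[0,0,0],[0,0,0]]]'
```

```text
clock: 22.8
tcp_pos: [551.3, 199.9, 78.3]
tcp_rot: [[0.201, 0.98, 0.0], [0.98, -0.201, 0.0], [0.0, 0.0, -1.0]]
contact_force: [-2.1, -1.1, 3.7]
gripper_width: 15.6
```

Run:
```python
from h import *
im=robot.snapshot('scene');m=robot.camera_model('scene');u,v=map(int,proj(m,(551,200,80)))
cv2.imwrite('pics/s11.png',cv2.convertScaleAbs(cv2.resize(im[v-50:v+50,u-60:u+60,::-1],None,fx=6,fy=6,interpolation=cv2.INTER_CUBIC),alpha=1.6))
print(robot.read_state())
```

```text
{'clock': 22.85, 'qpos': array([-0.59946052,  0.50621229,  0.23854481,  1.89929886, -0.16833981,
        0.75494082,  1.10122269]), 'dq': array([-1.08102854e-03, -6.15233749e-04, -5.30091833e-04, -5.89568372e-05,
       -6.42353783e-05, -1.32743645e-03,  8.97877591e-04]), 'tau': array([ 5.75672183e-02, -4.39629793e+01,  3.27499866e+00, -1.75531518e+01,
       -1.89862400e-02, -5.02010398e-01,  7.87100784e-03]), 'tcp_pos': array([551.335091  , 199.86932418,  78.27407922]), 'tcp_rot': array([[ 2.01392706e-01,  9.79510558e-01,  2.11415420e-04],
       [ 9.79510505e-01, -2.01392770e-01,  3.49305753e-04],
       [ 3.84726210e-04,  1.36735994e-04, -9.99999917e-01]]), 'contact_force': array([-1.18884326, -0.35758816,  3.80419218]), 'torque': array([-0.09586547,  0.38397394,  0.03980181]), 'gripper_width': 15.057381425312698}
```

View pics/s11.png

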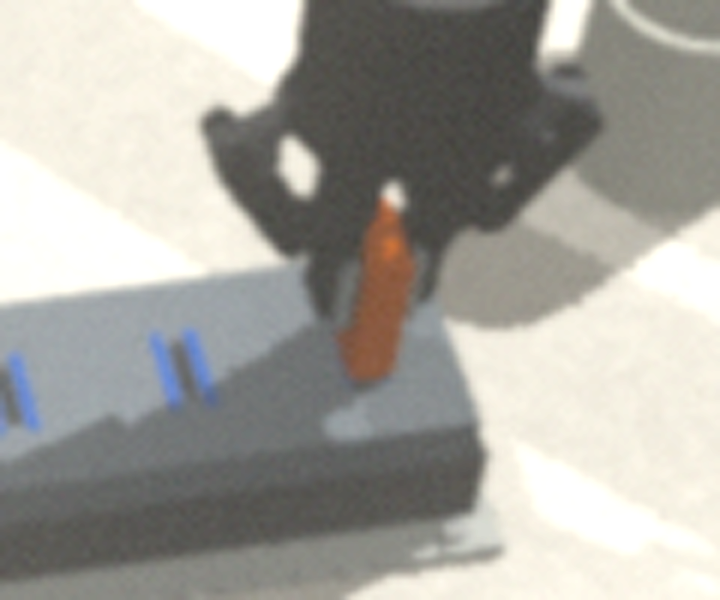

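The handle sits flush on the jig: z stopped at 78.3 as predicted, with about 5 N. I'll hold briefly, release and retreat.

```bash
python3 -m creep '[[-1,[0,0,0],[0,0,0]],[-1,[0,0,0],[0,0,0]],[-1,[0,0,0],[0,0,0]],[-0.6,[0,0,0],[0,0,0]],[-0.3,[0,0,0],[0,0,0]],[0,[0,0,0],[0,0,0]],[0,[0,0,0],[0,0,0]],[0,[0,0,0],[0,0,0]]]'
python3 -m creep '[[0,[0,0,0.5],[0,0,0]],[0,[0,0,1],[0,0,0]],[0,[0,0,1.5],[0,0,0]],[0,[0,0,2],[0,0,0]],[0,[0,0,2],[0,0,0]],[0,[0,0,2],[0,0,0]],[0,[0,0,2],[0,0,0]],[0,[0,0,1],[0,0,0]],[0,[0,0,0],[0,0,0]],[0,[0,0,0],[0,0,0]],[0,[0,0,0],[0,0,0]]]'
python3 - <<'E'
from h import *
im=robot.snapshot('scene');m=robot.camera_model('scene');u,v=map(int,proj(m,(551,200,80)))
A=cv2.resize(im[v-50:v+50,u-50:u+50,::-1],(400,400),interpolation=cv2.INTER_CUBIC)
cv2.imwrite('pics/sfull.png',im[:,:,::-1])
im=robot.snapshot('wrist');m=robot.camera_model('wrist');np.save('w12.npy',m,allow_pickle=True);cv2.imwrite('pics/w12f.png',im[:,:,::-1])
B=cv2.resize(im[190:310,260:380,::-1],(400,400),interpolation=cv2.INTER_CUBIC)
cv2.imwrite('pics/f.png',cv2.convertScaleAbs(np.hstack([A,B]),alpha=1.5))
for p in [(551,200,60),(551,200,118)]:print(proj(m,p))
for t in ['mug','visors','clip_tray','gauge']: print(t,[(d['score'],d['location']) for d in robot.boxes_of(t,'scene')][:3])
s=robot.read_state();print(s['clock'],s['tcp_pos'],s['gripper_width'])
E
```

```text
clock: 23.52
tcp_pos: [551.2, 199.8, 77.6]
tcp_rot: [[0.201, 0.98, -0.0], [0.98, -0.201, -0.0], [-0.0, -0.0, -1.0]]
contact_force: [0.2, -0.1, 0.1]
gripper_width: 42.5
clock: 24.43
tcp_pos: [550.5, 199.6, 196.8]
tcp_rot: [[0.201, 0.98, -0.002], [0.98, -0.201, -0.001], [-0.001, -0.002, -1.0]]
contact_force: [-0.1, 0.2, -0.5]
gripper_width: 43.0
(np.float64(316.48932263555355), np.float64(230.605607042313))
(np.float64(316.52632544591944), np.float64(253.36623103060975))
mug [(0.84, [477.8, 374.1, 57.7])]
visors [(0.67, [772.8, 111.8, 19.8])]
clip_tray [(0.76, [733.2, -237.9, 8.7])]
gauge [(0.81, [561.3, 196.8, 97.7]), (0.6, [343.4, -297.7, 11.5])]
24.7333 [550.94585964 199.68047005 197.07694865] 42.641438636508624
```

View pics/f.png

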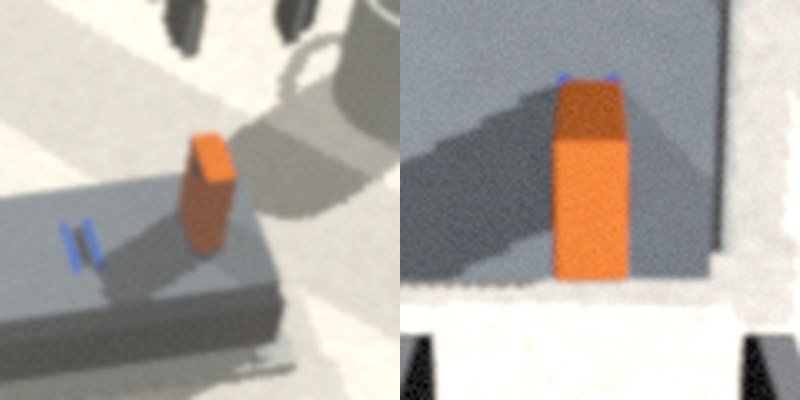

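View pics/sfull.png

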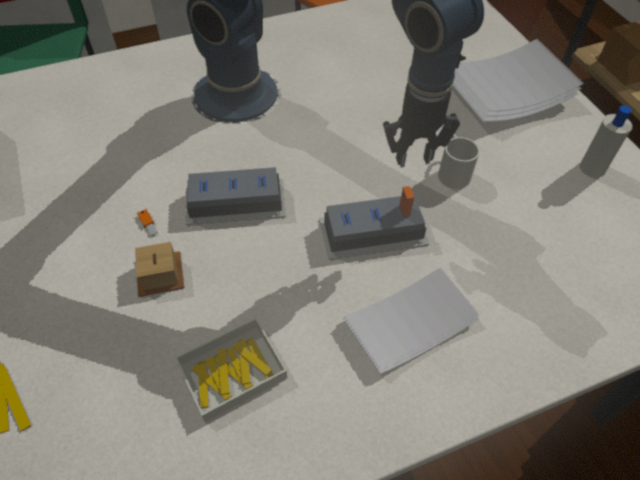

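The pictures show the gauge standing upright at scene pixel (406,200), shoulder on the jig and blade hidden in slot 3. The hand is clear, and the mug, visors and tray read the same as at the start.

```bash
python3 -c "
from workcell import robot
print(robot.hand_in())"
```

```text
the job is handed in; nothing more can be done
None
```

The gauge is standing fully home in slot 3 of the left-hand jig, and the job is handed in at about 25 s of the 72 s allowed.

- **Slot 1:** the first try touched the top about 1.3 mm beside the slot, at roughly 6 N, so I lifted and shifted. The blade then jammed about 30 mm down. I backed off at about 8 N.
- **Slot 2:** it jammed about 22 mm down. I backed off at about 5 N.
- **Slot 3:** it was clear. The handle sat on the jig with the TCP stopped at z 78.3 mm (about 78 predicted) under about 5 N. I held it there for over 0.5 s before releasing.

**Last checks:**
- The pictures show the gauge upright in slot 3, with its underside flush on the jig and the open gripper about 120 mm above.
- The mug, visors and tray read within about 3 mm of their first readings.
- The highest force I read on the jig was about 8 N. I only read the force between short moves.
- No check failed or disagreed. I judged upright and flush by eye from the pictures, backed by the TCP height.

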